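Hang the cutlery caddy on its keyhole stand

TASK

Hang the empty steel cutlery caddy back on the counter stand: feel for the two studs, press the large ends of its keyholes over the stud heads until its back plate is flat against the stud bar, then slide it straight down until the orange spring catch snaps out above the plate, and let go. The sheet metal bends easily, so use a light touch against the stand, and leave the shakers, the sauce bottle and the tub where they are.

Things in the scene. Friction and masses are not known exactly. Their poses are not given: they have to be found in the camera images.
- caddy: Empty open-topped steel cutlery caddy, 0.2 to 0.37 kg. Origin under the middle of its bin, x to its back, z up. Bin 84 (x) by 54 (y) by 100 mm high, walls 3 mm: grasp across the 54 mm width from above, just below the rim. Its back plate (x = 42 to 46 mm, 120 mm wide, z = 0 to 105 mm) sticks out 33 mm on either side of the bin.
- caddy_centre (a point): Centre of the caddy's bin, 50 mm above its underside; axes as the caddy's.
- caddy_back (a point): Point on the plate's back face (caddy x = 46, y = 0, z = 84 mm) midway between its two keyholes, where the line between the studs lies once it hangs. Keyholes at y = +43 and -43 mm: large end 21 mm wide, its middle 22 mm below this point; from it a 10 mm wide slot runs up to 3 mm above this point.
- stand: Stand fixed to the counter: dark base 210 mm wide, two slotted uprights 194 mm high, across them a dark stud bar 136 mm wide. Origin on the counter under the bar's front face, x from front to back (the caddy is pressed on along +x), z up. Two studs at y = +43 and -43 mm: shank 6 mm thick, 6 mm long, then a round head 16 mm wide, 4 mm thick, its front 10 mm before the bar.
- stud_mid (a point): Point of the stand midway between the studs in the plane of the bar's front face, 150 mm above the counter, at the middle of the bar's height setting. The bar is clamped in slots: the studs' true height is anywhere from 10 mm below to 10 mm above this point and stays so. The plate can slide down only while it is within 2 mm of the bar.
- catch (a joint): Orange spring catch at the middle of the stud bar, 19 mm wide, lower edge 22.7 mm above the studs: how far it is pressed in (m), 0 = out, 7 mm before the bar; 0.007 = flush. It takes 4 N to start, 8.5 N when flush. The plate pushes it in and, once fully down, frees it to spring out over the plate's top edge, 1.7 mm above it.
- pepper: Glass shaker with dark filling and grey top, 44 mm wide, 90 mm high, standing beside the stand; origin under its middle. Leave it.
- salt: Glass shaker with white filling and grey top, 44 mm wide, 90 mm high, standing beside the stand; origin under its middle. Leave it.
- sauce: White sauce bottle with blue cap, 53 by 87 by 174 mm high, left of the stand; origin under its middle. Leave it.
- yoghurt: Sealed yoghurt tub, 72 mm wide, 71 mm high, left in front of the stand; origin under its middle. Leave it.
There are look-alikes about, which are no part of the job. What is shaped like the caddy but red is not meant.

How it is judged:
On the way:
1. the caddy's back plate has been pressed flat against the stud bar with the stud heads through the large ends, pushing the catch in (value of joint catch above 0.004 m and x of caddy_back in the frame of stud_mid above -0.0045 m and z of caddy_back in the frame of stud_mid above 0.006 m), for 0.1 s.
At the end, for the whole second after the job is handed in: The caddy hangs released and at rest on the two studs, upright and square to the stand within about 0.1 rad, its back plate within 6 mm of the stud bar and within 5 mm of centre, and the orange catch has sprung out above the plate (pressed in by less than 2 mm) (value of joint catch below 0.002 m and x of caddy_back in the frame of stud_mid between -0.006 and 0.003 m and y of caddy_back in the frame of stud_mid between -0.005 and 0.005 m and z of caddy_back in the frame of stud_mid between -0.014 and 0.014 m and angle between the z axis of caddy and the z axis of stand, either way round below 0.1 rad and angle between the x axis of caddy and the x axis of stand, either way round below 0.1 rad and linear speed of caddy below 0.02 m/s); the robot touches nothing.
It fails at once if the caddy is forced against the stand with more than 40 N (contact force between caddy and stand above 40 N).
It fails at once if a shaker, the sauce bottle or the tub is moved by more than 15 mm (distance of any of pepper, salt, sauce, yoghurt from where it was at the start of the episode above 0.015 m).
It also fails if it takes over 54 s, if anything falls off the work surface, if the arm or the gripper's body presses on something with over 40 N, if the wrist force passes 120 N, or if a joint passes its speed limit or range.

ROBOT

A 7-joint arm with a two-finger parallel gripper is mounted at the origin on a cart in front of the work surface, level with it; the furniture and walls round the work are solid. World frame = base frame: x ahead of the robot, y to its left, z up, the work surface at z = 0. Lengths are in m, angles in rad, forces in N, time in s.
With the tool pointing down it reaches from about 0.4 to 0.875 m from the base axis. Payload 19.3 kg.
Tool frame: the origin (TCP) lies on the mounting face of the last link; the fingertips stand 173 mm ahead of it and the grasp point (between the pads) lies 155 mm ahead of it; z points along the fingers, y is the line along which they close (so a half turn about z gives the same grasp; the last joint's range is limited). The gripper opens to 85 mm and grips with 20 to 120 N. Pads are 22 mm wide; open, the fingers measure 114 mm over their backs; the gripper's body (76 mm by 85 mm) begins 54 mm behind the grasp point. The pads swing forward as they close: fully open they stand 13 mm farther back than shut.
Start: joints at [-1.349, 0.521, -0.036, 1.599, 0.021, 1.021, -0.113], TCP at [0.18, 0.599, 0.405] pointing down, gripper open.
Joint ranges: [-2.91, 2.91], [-0.3, 2.13], [-1.5, 1.42], [0.17, 2.43], [-1.26, 4.41], [0.16, 1.93], [-2.52, 2.52]. Speed limits (rad/s): [1.89, 1.89, 2.39, 2.39, 3.01, 3.01, 3.01].

INTERFACE

Orientations are given as a unit quaternion [x, y, z, w].
In Python, from rig import * gives the robot as it stands.
- The arm moves only by the tool jog_arm, never from a script. Its argument "increments" is a list that holds one entry, the list of rows, each a list of 7 numbers: the turn, a rotation vector about the tool's x, y, z in units of 6 degrees (1.0 is 6 degrees), then the shift along the tool's x, y, z in units of 25 mm (1.0 is 25 mm), then the gripper command: -1 is shut, 1 is fully open, values between are in proportion. A call has 1 to 8 rows; each row shifts and turns the commanded pose from where the row before left it, along the tool's axes as they then stand; what a row does not reach is not made up. A row lasts 1/12 s, in which the tool goes at most 41.7 mm and 7.16 degrees, less where a joint would pass 70% of its speed; a pose out of reach is approached as far as the arm can. A call is refused whole if a number of a shift passes 1 or a number of a turn 1, either way. A call with a gripper value outside its range is refused whole. The fingers move at their own pace and stop on an object; "newtons" is the grip in N (left out, the last holds). Time passes only in rows, so rows that do not move let the fingers close. It gives the time, the measured TCP pose, the force, the opening and the grip force at its end, in the units of the state.
- read_state(): the state, without advancing time (a new reading comes with each control period).
- capture(name): name is "side" or "top"; returns a dict with "pixels" (420x560x3 uint8, red, green, blue), "z_map" (420x560 float32, m along the optical axis (not along the pixel's ray), 0 where there is no reading), "fx", "fy", "cx", "cy" (pixels), "dist_coeffs" ([k1, k2, p1, p2, k3] as OpenCV has them; the pictures are not rectified), "world_from_camera" (4x4, takes a point from camera to world coordinates). Camera axes: x right, y down, z forward; pixel columns grow to the right and rows downward; lengths in m; the calibration is good to about 2 mm. A picture is of the moment at which its call begins.
- close_job(): hands the job in; it is judged then, once.
Trained networks look in the newest picture that a camera, given by its name, has taken for a name from the list of things; names that differ only in an ending like _2 or _b are one class to them, and where a whole thing is asked for, a point or a joint stands for the part that bears it (a point fixed in the world has none). Each returns a list of dicts, best first, with "score" (0 to 1); they miss things now and then, are a little off and sometimes report something else, mostly with a low value. They report only what shows in the picture. A call takes as long as a camera call. They do not tell look-alikes from the thing itself.
- trace(camera, target): "pixels" (420x560 bool, what is visible of it) and "location" ([column, row] in pixels, amid what is visible of it).
The state is a dict: "t": time; "joint_positions": joint angles; "qvel": joint speeds; "tau": joint torques, N m; "eef_pos": TCP position; "tool_rot": TCP orientation; "ft_force": force on the tool from outside, world axes, zero at the start; "moment": the same for the moment, N m; "grip_width": finger opening in m; "grip_force": force on a finger pad.
Only numpy, scipy, OpenCV 4.12 (cv2) and the standard library are available. Lean on these libraries where they do the work, as an engineer would, in place of code of your own. Each camera call takes 0.05 s, during which the arm holds its last target. There are 200 camera calls.

## Working session

There is one attempt and no reset: what is moved stays moved. The work goes in short steps, Python scripts to look and compute and a tool call to move; the robot and the scene stay as the last step left them, time stands still between calls to the robot, and variables do not carry over. Pictures are saved under pics/ and viewed, at most 10 in all, crops included, and the job is handed in when it is done.

Besides the shell and the picture viewer there is one more tool, called after "Request:" as a command line: name --argument value ..., lists and objects as JSON in quotes. jog_arm: Moves the arm, as the interface text tells. Its arguments: {"type":"object","properties":{"increments":{"type":"array","items":{"type":"array","items":{"type":"array","items":{"type":"number"}}}},"newtons":{"type":"number"}},"required":["increments"]}

```bash
mkdir -p pics; ls; cat > h.py <<'E'
from rig import *
import numpy as np, cv2
def cap(n,f=None):
    c=capture(n)
    if f: cv2.imwrite('pics/'+f,c['pixels'][:,:,::-1])
    return c
def pts(c,mask):
    v,u=np.nonzero(mask&(c['z_map']>0)); z=c['z_map'][v,u].astype(float)
    K=np.array([[c['fx'],0,c['cx']],[0,c['fy'],c['cy']],[0,0,1.]])
    n=cv2.undistortPoints(np.c_[u,v].astype(float).reshape(-1,1,2),K,np.array(c['dist_coeffs'],float)).reshape(-1,2)
    P=np.c_[n*z[:,None],z]; T=np.array(c['world_from_camera'])
    return P@T[:3,:3].T+T[:3,3],u,v
E
python3 - <<'E'
from h import *
s=read_state();print({k:np.round(v,3) for k,v in s.items()})
a=cap('side');b=cap('top')
cv2.imwrite('pics/a.png',np.hstack([cv2.resize(x['pixels'],(400,300)) for x in(a,b)])[:,:,::-1])
cv2.imwrite('pics/side.png',a['pixels'][:,:,::-1]);cv2.imwrite('pics/top.png',b['pixels'][:,:,::-1])
for n in('side','top'):
    c=a if n=='side' else b
    for t in('caddy','stand','catch','pepper','salt','sauce','yoghurt'):
        for d in trace(n,t)[:3]:
            P,u,v=pts(c,d['pixels'])
            if len(P): print(n,t,round(d['score'],2),np.round(d['location']),d['pixels'].sum(),np.round(np.percentile(P,[3,50,97],axis=0),3).tolist())
    print(np.round(c['world_from_camera'],3).tolist())
E
```

```text
pics
{'t': np.float64(0.0), 'joint_positions': array([-1.349,  0.522, -0.036,  1.6  ,  0.021,  1.021, -0.113]), 'qvel': array([-0.   ,  0.001, -0.001, -0.   ,  0.   ,  0.   ,  0.001]), 'tau': array([ 0.0000e+00, -9.2710e+01,  1.9800e+00, -3.6995e+01,  1.8000e-02,
        8.0000e-03,  0.0000e+00]), 'eef_pos': array([0.18 , 0.598, 0.404]), 'tool_rot': array([ 0.145,  0.989, -0.001, -0.   ]), 'ft_force': array([ 0.104, -0.841, -0.512]), 'moment': array([0.032, 0.03 , 0.055]), 'grip_force': np.float64(0.0), 'grip_width': np.float64(0.086)}
side caddy 0.79 [236. 312.] 2849 [[0.353, -0.182, 0.006], [0.417, -0.134, 0.066], [0.464, -0.074, 0.105]]
side stand 0.8 [297. 243.] 5297 [[0.515, -0.063, 0.008], [0.609, 0.024, 0.012], [0.659, 0.133, 0.194]]
side stand 0.52 [280. 375.] 3370 [[0.409, -0.32, 0.002], [0.464, -0.286, 0.061], [0.511, -0.22, 0.105]]
side pepper 0.74 [261. 205.] 368 [[0.536, 0.173, 0.011], [0.551, 0.179, 0.052], [0.57, 0.195, 0.091]]
side salt 0.71 [341. 279.] 499 [[0.64, -0.13, 0.011], [0.653, -0.123, 0.056], [0.671, -0.104, 0.091]]
side sauce 0.9 [273. 170.] 957 [[0.577, 0
[... 407 characters left out ...]
1376 [[0.41, -0.316, 0.001], [0.453, -0.294, 0.058], [0.504, -0.223, 0.105]]
top stand 0.58 [294. 215.] 4742 [[0.512, -0.062, 0.007], [0.588, 0.036, 0.011], [0.642, 0.134, 0.194]]
top pepper 0.65 [235. 224.] 201 [[0.534, 0.174, 0.039], [0.549, 0.187, 0.083], [0.566, 0.202, 0.09]]
top sauce 0.65 [196. 201.] 933 [[0.576, 0.241, 0.02], [0.593, 0.266, 0.133], [0.619, 0.309, 0.176]]
top sauce 0.57 [423. 260.] 1281 [[0.411, -0.316, 0.002], [0.453, -0.294, 0.059], [0.497, -0.227, 0.105]]
top yoghurt 0.95 [222. 269.] 734 [[0.398, 0.177, 0.0], [0.432, 0.211, 0.07], [0.464, 0.241, 0.073]]
[[-0.015, -0.99, 0.137, 0.449], [-1.0, 0.018, 0.024, 0.047], [-0.026, -0.137, -0.99, 1.008], [0.0, 0.0, 0.0, 1.0]]
```

```bash
python3 - <<'E'
import cv2
a=cv2.imread('pics/side.png');cv2.imwrite('pics/side2.png',cv2.resize(a[120:420,140:440],(600,600),interpolation=cv2.INTER_CUBIC))
a=cv2.imread('pics/top.png');cv2.imwrite('pics/top2.png',cv2.resize(a[130:340,170:470],None,fx=2.6,fy=2.6,interpolation=cv2.INTER_CUBIC))
E
```

```text
(no output)
```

View pics/side2.png

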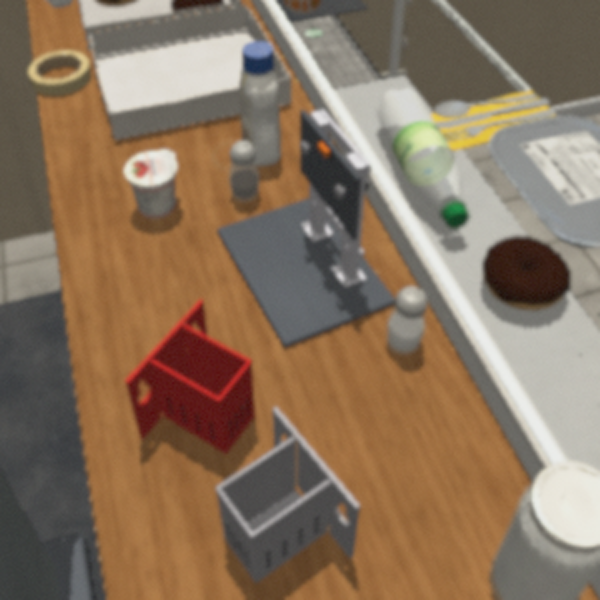

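View pics/top2.png

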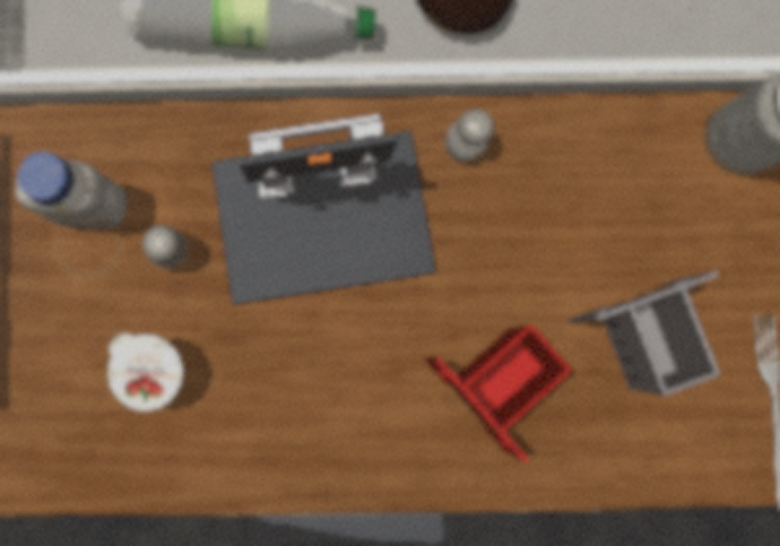

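The side crop shows two candidates. The red caddy is at side (236,312) / top (365,275). The grey steel one is at side (280,375) / top (428,262), with its plate towards the stand. I choose the grey one. The stand's bar and orange catch are at about side (300,195). Next I fit the poses.

```bash
python3 - <<'E'
from h import *
cs={n:cap(n) for n in('side','top')}
A=[];S=[];O=[]
for n,c in cs.items():
    P,u,v=pts(c,c['z_map']>0); col=c['pixels'][v,u].astype(int)
    m=(P[:,0]>.38)&(P[:,0]<.54)&(P[:,1]>-.36)&(P[:,1]<-.19)&(P[:,2]>.02)&(P[:,2]<.115)&(col.max(1)-col.min(1)<50)
    A.append(P[m]); 
    m2=(P[:,2]>.112)&(P[:,2]<.2)&(P[:,0]>.56)&(P[:,0]<.72)&(P[:,1]>-.08)&(P[:,1]<.14); S.append((P[m2],col[m2]))
    q=P[m]; r=q[q[:,2]>.095]; print(n,'rim',len(r),cv2.minAreaRect(r[:,:2].astype(np.float32)),r[:,2].max().round(4))
    cc=col[m2]; o=(cc[:,0]>150)&(cc[:,2]<90); print(n,'orange',o.sum(),P[m2][o].mean(0).round(4) if o.any() else '')
    print(n,'bar rows')
    q=P[m2]; dark=col[m2].max(1)<90
    d=q[dark]
    if len(d)>20: print(len(d),'line dark',cv2.minAreaRect(d[:,:2].astype(np.float32)),np.percentile(d,[2,50,98],axis=0).round(4).tolist())
    bm=(P[:,2]>.002)&(P[:,2]<.02)&(P[:,0]>.49)&(P[:,0]<.70)&(P[:,1]>-.09)&(P[:,1]<.16)&(col.max(1)<100)
    print(n,'base',cv2.minAreaRect(P[bm][:,:2].astype(np.float32)),np.median(P[bm][:,2]))
np.savez('d.npz',A0=A[0],A1=A[1],S0=S[0][0],S1=S[1][0],C0=S[0][1],C1=S[1][1])
def line(q):
    l=cv2.fitLine(q.astype(np.float32),cv2.DIST_HUBER,0,1e-4,1e-4).ravel();return l
# rim raster picture of both
im=np.full((560,780,3),255,np.uint8)
for k,col in((0,(0,0,255)),(1,(255,0,0))):
    q=A[k]; q=q[q[:,2]>.092]
    for x,y,z in q: cv2.circle(im,(int((-.20-y)*4500),int((.53-x)*3600)),2,col,-1)
    # stand points
for k,col in((0,(0,0,255)),(1,(255,0,0))):
    q=S[k][0]
cv2.imwrite('pics/rim.png',im)
E
```

```text
side rim 642 ((0.45415961742401123, -0.28084495663642883), (0.09034235775470734, 0.12062673270702362), 18.747268676757812) 0.1091
side orange 16 [0.6114 0.04   0.189 ]
side bar rows
792 line dark ((0.6252098083496094, 0.03786664083600044), (0.03980175405740738, 0.1309359222650528), 7.682569980621338) [[0.6069, -0.0265, 0.1133], [0.6175, 0.0227, 0.1567], [0.6375, 0.0999, 0.193]]
side base ((0.5849469304084778, 0.031587712466716766), (0.14765146374702454, 0.2097512036561966), 8.130875587463379) 0.011044431449171332
top rim 298 ((0.4520913362503052, -0.279374897480011), (0.08774217218160629, 0.11877099424600601), 18.644821166992188) 0.1092
top orange 15 [0.6098 0.0395 0.1875]
top bar rows
448 line dark ((0.6121670603752136, 0.040050242096185684), (0.017210738733410835, 0.13485845923423767), 8.060257911682129) [[0.6047, -0.024, 0.1136], [0.6147, 0.0385, 0.1678], [0.6245, 0.1048, 0.1934]]
top base ((0.5829111337661743, 0.04131267964839935), (0.14916375279426575, 0.2392382174730301), 7.759004592895508) 0.010106205513711775
```

View pics/rim.png

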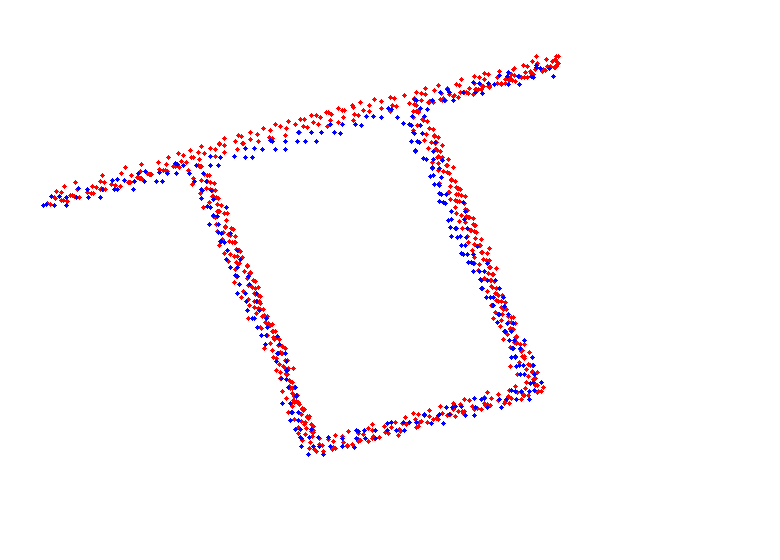

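```bash
python3 - <<'E'
import numpy as np
d=np.load('d.npz')
for k in '01':
    q=d['S'+k];c=d['C'+k].astype(int)
    for yaw in(7.5,8.,8.5):
        a=np.radians(yaw);X=q[:,0]*np.cos(a)+q[:,1]*np.sin(a);Y=-q[:,0]*np.sin(a)+q[:,1]*np.cos(a)
        m=(c.max(1)<90)&(q[:,2]<.19)
        h,e=np.histogram(X[m],bins=np.arange(.59,.66,.002)); 
        # slope of front face vs Y
        x0=e[h.argmax()]+.001; f=m&(abs(X-x0)<.005)
        print(k,yaw,'front X',np.median(X[f]).round(4),'slope',np.polyfit(Y[f],X[f],1)[0].round(4),'Y ext',np.percentile(Y[f],[.5,99.5]).round(4),h.max(),f.sum())
    a=np.radians(8.);X=q[:,0]*np.cos(a)+q[:,1]*np.sin(a);Y=-q[:,0]*np.sin(a)+q[:,1]*np.cos(a)
    xf=np.median(X[m&(abs(X-.615)<.015)])
    s=(X<x0-.006)&(X>x0-.016)
    for lo,hi in((-.12,-.065),(-.065,-.03),(-.03,.03)):
        t=s&(Y>lo)&(Y<hi); 
        if t.sum(): print('protr',t.sum(),X[t].mean().round(4),np.percentile(Y[t],[5,50,95]).round(4),np.percentile(q[t,2],[3,50,97]).round(4))
    o=(c[:,0]>150)&(c[:,2]<100);print('or',Y[o].mean(),X[o].min(),np.percentile(q[o,2],[0,50,100]))
    print('bar z', np.percentile(q[f,2],[1,99]))
E
```

```text
0 7.5 front X 0.6154 slope -0.0109 Y ext [-0.1089  0.021 ] 510 670
0 8.0 front X 0.615 slope -0.0049 Y ext [-0.1143  0.0157] 591 681
0 8.5 front X 0.6145 slope 0.0036 Y ext [-0.1197  0.0103] 488 682
protr 24 0.6062 [-0.0963 -0.0891 -0.0843] [0.1518 0.1593 0.1647]
protr 15 0.6077 [-0.0542 -0.0484 -0.039 ] [0.1819 0.1861 0.1901]
protr 20 0.6064 [-0.0092 -0.0036  0.0007] [0.152  0.1589 0.1655]
or -0.04550532619695563 0.607847706913346 [0.18713613 0.18897628 0.190392  ]
bar z [0.11286522 0.18900001]
1 7.5 front X 0.6138 slope -0.0047 Y ext [-0.1071  0.027 ] 219 313
1 8.0 front X 0.6134 slope 0.003 Y ext [-0.1125  0.0217] 294 316
1 8.5 front X 0.613 slope 0.0111 Y ext [-0.1178  0.0163] 282 317
protr 16 0.6047 [-0.0942 -0.0875 -0.0821] [0.1521 0.1612 0.1636]
protr 9 0.6067 [-0.0519 -0.0461 -0.038 ] [0.1805 0.186  0.1902]
protr 13 0.6048 [-0.0078 -0.0021  0.0033] [0.1549 0.1614 0.1642]
or -0.045727984642078896 0.6069560686733848 [0.18542349 0.18694429 0.19006062]
bar z [0.11257364 0.18984299]
```

```bash
cat > plan.py <<'E'
from h import *
from scipy.spatial.transform import Rotation as R
def rt(yawdeg): # tool down, tool y at yawdeg
    a=np.radians(yawdeg); y=np.array([np.cos(a),np.sin(a),0]); z=np.array([0,0,-1.]); return R.from_matrix(np.c_[np.cross(y,z),y,z])
def plan(wps,g,step=1.0,dec=2,start=None):
    s=read_state(); p=np.array(s['eef_pos']);r=R.from_quat(s['tool_rot'])
    if start is not None: p,r=start
    out=[]
    for x,y,z,yaw in wps:
        t=np.array([x,y,z]);rr=rt(yaw)
        rv=(r.inv()*rr).as_rotvec(degrees=True)
        # subdivide
        n=int(np.ceil(max(np.abs(rv).max()/6/.99,np.linalg.norm(t-p)/.025/step,1)))
        d=(t-p)/n
        for i in range(n):
            row=np.r_[rv/n/6,r.inv().apply(d)/.025].round(dec)
            out.append([*map(float,row),g]); r=r*R.from_rotvec(row[:3]*6,degrees=True)
        p=t
    for i in range(0,len(out),8): print(str(out[i:i+8]).replace(' ','').replace('0.0,','0,').replace('-0,','0,'))
    print(len(out))
def st():
    s=read_state();e=R.from_quat(s['tool_rot']).as_matrix()
    print('t',round(float(s['t']),2),'p',np.round(s['eef_pos'],4),'y',np.degrees(np.arctan2(e[1,1],e[0,1])).round(2),'z',e[:,2].round(3),'F',np.round(s['ft_force'],1),'M',np.round(s['moment'],2),'w',round(float(s['grip_width']),4),'gf',round(float(s['grip_force']),1),'j',np.round(s['joint_positions'],2))
E
python3 - <<'E'
from plan import *
c=np.cos(np.radians(18.7));s=np.sin(np.radians(18.7))
ox,oy=.4512,-.2807
gx,gy=ox+.005*c,oy+.005*s; print(gx,gy)
st()
plan([(.42,.30,.405,73-60),(.48,.0,.36,-30),(gx,gy,.33,-71.3)],1,1.3)
E
```

```text
0.4559360513887301 -0.2790969350470716
t 0.9 p [0.1798 0.5986 0.4047] y 73.28 z [ 0. -0. -1.] F [-0.7 -0.2  0.3] M [-0.01 -0.03 -0.03] w 0.0855 gf 0.0 j [-1.35  0.52 -0.04  1.6   0.02  1.02 -0.11]
[[0,0,0.84,-1.05,-0.72,0,1],[0,0,0.84,-1.11,-0.63,0,1],[0,0,0.84,-1.16,-0.53,0,1],[0,0,0.84,-1.21,-0.42,0,1],[0,0,0.84,-1.24,-0.32,0,1],[0,0,0.84,-1.26,-0.21,0,1],[0,0,0.84,-1.27,-0.09,0,1],[0,0,0.84,-1.28,0.02,0,1]]
[[0,0,0.84,-1.27,0.13,0,1],[0,0,0.84,-1.25,0.24,0,1],[0,0,0.84,-1.23,0.35,0,1],[0,0,0.84,-1.19,0.46,0,1],[0,0,0.71,-1.22,-0.03,0.18,1],[0,0,0.71,-1.22,0.06,0.18,1],[0,0,0.71,-1.21,0.15,0.18,1],[0,0,0.71,-1.2,0.24,0.18,1]]
[[0,0,0.71,-1.18,0.33,0.18,1],[0,0,0.71,-1.15,0.41,0.18,1],[0,0,0.71,-1.12,0.5,0.18,1],[0,0,0.71,-1.08,0.58,0.18,1],[0,0,0.71,-1.03,0.66,0.18,1],[0,0,0.71,-0.98,0.73,0.18,1],[0,0,0.77,-1.13,0.52,0.13,1],[0,0,0.77,-1.08,0.61,0.13,1]]
[[0,0,0.77,-1.03,0.7,0.13,1],[0,0,0.77,-0.97,0.78,0.13,1],[0,0,0.77,-0.91,0.85,0.13,1],[0,0,0.77,-0.83,0.92,0.13,1],[0,0,0.77,-0.76,0.99,0.13,1],[0,0,0.77,-0.67,1.05,0.13,1],[0,0,0.77,-0.59,1.1,0.13,1]]
31
```

Request:
jog_arm --increments '[[[0, 0, 0.8, -0.8, -0.55, 0, 1], [0, 0, 0.8, -0.85, -0.5, 0, 1], [0, 0, 0.8, -0.9, -0.4, 0, 1], [0, 0, 0.8, -0.95, -0.3, 0, 1], [0, 0, 0.8, -1, -0.2, 0, 1], [0, 0, 0.8, -1, -0.15, 0, 1], [0, 0, 0.8, -1, -0.05, 0, 1], [0, 0, 0.8, -1, 0, 0, 1]]]'

```text
t: 1.57
eef_pos: [0.3095, 0.4458, 0.4048]
tool_rot: [0.465, 0.886, 0.0, -0.0]
ft_force: [-0.5, -0.0, -0.7]
grip_width: 0.0852
grip_force: 0.0
```

Request:
jog_arm --increments '[[[0, 0, 0.8, -1, 0.1, 0, 1], [0, 0, 0.8, -1, 0.2, 0, 1], [0, 0, 0.8, -1, 0.3, 0, 1], [0, 0, 0.8, -1, 0.35, 0, 1], [0, 0, 0.7, -1, 0, 0.15, 1], [0, 0, 0.7, -1, 0.05, 0.15, 1], [0, 0, 0.7, -1, 0.1, 0.15, 1], [0, 0, 0.7, -1, 0.2, 0.15, 1]]]'

```text
t: 2.23
eef_pos: [0.4014, 0.2701, 0.3897]
tool_rot: [0.715, 0.699, 0.0, -0.0]
ft_force: [0.2, -0.1, -0.5]
grip_width: 0.0858
grip_force: 0.0
```

```bash
python3 - <<'E'
from plan import *
st()
plan([(.47,.0,.37,-25),(.456,-.279,.33,-71.3)],1,1.1)
E
```

```text
t 2.23 p [0.4014 0.2701 0.3897] y -1.32 z [ 0.  0. -1.] F [ 0.2 -0.1 -0.5] M [ 0.   -0.03  0.04] w 0.0858 gf 0.0 j [-0.99  0.33  0.35  1.99 -0.15  0.84 -0.58]
[[0,0,0.36,-0.98,0.27,0.07,1],[0,0,0.36,-0.97,0.31,0.07,1],[0,0,0.36,-0.95,0.34,0.07,1],[0,0,0.36,-0.94,0.38,0.07,1],[0,0,0.36,-0.92,0.42,0.07,1],[0,0,0.36,-0.91,0.45,0.07,1],[0,0,0.36,-0.89,0.48,0.07,1],[0,0,0.36,-0.87,0.52,0.07,1]]
[[0,0,0.36,-0.85,0.55,0.07,1],[0,0,0.36,-0.83,0.58,0.07,1],[0,0,0.36,-0.81,0.61,0.07,1],[0,0,0.7,-0.94,0.38,0.15,1],[0,0,0.7,-0.91,0.45,0.15,1],[0,0,0.7,-0.87,0.52,0.15,1],[0,0,0.7,-0.83,0.58,0.15,1],[0,0,0.7,-0.79,0.64,0.15,1]]
[[0,0,0.7,-0.74,0.7,0.15,1],[0,0,0.7,-0.69,0.75,0.15,1],[0,0,0.7,-0.63,0.8,0.15,1],[0,0,0.7,-0.57,0.84,0.15,1],[0,0,0.7,-0.51,0.88,0.15,1],[0,0,0.7,-0.44,0.91,0.15,1]]
22
```

Request:
jog_arm --increments '[[[0, 0, 0.36, -0.98, 0.27, 0.07, 1], [0, 0, 0.36, -0.97, 0.3, 0.07, 1], [0, 0, 0.36, -0.95, 0.34, 0.07, 1], [0, 0, 0.36, -0.94, 0.38, 0.07, 1], [0, 0, 0.36, -0.92, 0.42, 0.07, 1], [0, 0, 0.36, -0.9, 0.45, 0.07, 1], [0, 0, 0.36, -0.9, 0.5, 0.07, 1], [0, 0, 0.36, -0.87, 0.52, 0.07, 1]]]'

```text
t: 2.9
eef_pos: [0.4523, 0.0737, 0.3758]
tool_rot: [0.812, 0.584, 0.0, 0.0]
ft_force: [0.3, -0.3, 0.4]
grip_width: 0.0854
grip_force: 0.0
```

Request:
jog_arm --increments '[[[0, 0, 0.36, -0.85, 0.55, 0.07, 1], [0, 0, 0.36, -0.83, 0.58, 0.07, 1], [0, 0, 0.36, -0.8, 0.6, 0.07, 1], [0, 0, 0.7, -0.94, 0.38, 0.15, 1], [0, 0, 0.7, -0.9, 0.45, 0.15, 1], [0, 0, 0.7, -0.87, 0.52, 0.15, 1], [0, 0, 0.7, -0.83, 0.58, 0.15, 1], [0, 0, 0.7, -0.8, 0.64, 0.15, 1]]]'

```text
t: 3.57
eef_pos: [0.4648, -0.1262, 0.3517]
tool_rot: [0.927, 0.374, 0.0, 0.0]
ft_force: [-0.1, 1.0, 0.5]
grip_width: 0.0855
grip_force: 0.0
```

Request:
jog_arm --increments '[[[0, 0, 0.7, -0.74, 0.7, 0.15, 1], [0, 0, 0.7, -0.7, 0.75, 0.15, 1], [0, 0, 0.7, -0.63, 0.8, 0.15, 1], [0, 0, 0.7, -0.57, 0.84, 0.15, 1], [0, 0, 0.7, -0.5, 0.88, 0.15, 1], [0, 0, 0.7, -0.44, 0.9, 0.15, 1], [0, 0, 0, 0, 0, 0, 1]]]'

```text
t: 4.15
eef_pos: [0.4568, -0.2812, 0.329]
tool_rot: [0.987, 0.16, -0.0, 0.001]
ft_force: [-1.0, -0.2, 0.5]
grip_width: 0.0852
grip_force: 0.0
```

```bash
python3 - <<'E'
from plan import *
st()
plan([(.456,-.279,.275,-71.3),(.456,-.279,.241,-71.3)],1,.9)
E
```

```text
t 4.15 p [ 0.4568 -0.2812  0.329 ] y -71.59 z [-0.    -0.002 -1.   ] F [-1.  -0.2  0.5] M [-0.02  0.08 -0.02] w 0.0852 gf 0.0 j [-0.03  0.58  0.67  1.93 -0.49  0.8  -0.34]
[[0.01,0,-0.02,0,-0.03,0.72,1],[0.01,0,-0.02,0,-0.03,0.72,1],[0.01,0,-0.02,0,-0.03,0.72,1],[0,0.01,0.01,0,0,0.68,1],[0,0.01,0.01,0,0,0.68,1]]
5
```

Request:
jog_arm --increments '[[[0.01, 0, -0.02, 0, -0.03, 0.72, 1], [0.01, 0, -0.02, 0, -0.03, 0.72, 1], [0.01, 0, -0.02, 0, -0.03, 0.72, 1], [0, 0, 0, 0, 0, 0.68, 1], [0, 0, 0, 0, 0, 0.68, 1], [0, 0, 0, 0, 0, 0, 1]]]' --newtons 60

```text
t: 4.65
eef_pos: [0.4566, -0.2742, 0.2389]
tool_rot: [0.986, 0.168, -0.002, -0.003]
ft_force: [-0.2, 0.5, -0.4]
grip_width: 0.0852
grip_force: 0.0
```

Request:
jog_arm --increments '[[[0, 0, 0, 0, 0, 0, -1], [0, 0, 0, 0, 0, 0, -1], [0, 0, 0, 0, 0, 0, -1], [0, 0, 0, 0, 0, 0, -1], [0, 0, 0, 0, 0, 0, -1], [0, 0, 0, 0, 0, 0, -1]]]'

```text
t: 5.15
eef_pos: [0.4574, -0.2752, 0.2426]
tool_rot: [0.986, 0.167, 0.001, -0.001]
ft_force: [-0.4, -0.1, 7.3]
grip_width: 0.0528
grip_force: 63.2
```

```bash
python3 - <<'E'
from plan import *
st()
E
```

```text
t 5.15 p [ 0.4574 -0.2752  0.2426] y -70.72 z [ 0.001  0.002 -1.   ] F [-0.4 -0.1  7.3] M [-0.07  0.26 -0.04] w 0.0528 gf 63.2 j [ 0.05  0.7   0.54  1.98 -0.61  0.63 -0.24]
```

```bash
python3 - <<'E'
from plan import *
plan([(.457,-.275,.39,-71),(.517,.0265,.345,-81.9)],-1,.95)
E
```

```text
[[0,0,0.01,0,0,-0.84,-1],[0,0,0.01,0,0,-0.84,-1],[0,0,0.01,0,0,-0.84,-1],[0,0,0.01,0,0,-0.84,-1],[0,0,0.01,0,0,-0.84,-1],[0,0,0.01,0,0,-0.84,-1],[0,0,0.01,0,0,-0.84,-1],[0,0,0.13,0.44,-0.76,0.13,-1]]
[[0,0,0.13,0.43,-0.77,0.13,-1],[0,0,0.13,0.42,-0.77,0.13,-1],[0,0,0.13,0.41,-0.78,0.13,-1],[0,0,0.13,0.4,-0.78,0.13,-1],[0,0,0.13,0.39,-0.79,0.13,-1],[0,0,0.13,0.38,-0.79,0.13,-1],[0,0,0.13,0.37,-0.8,0.13,-1],[0,0,0.13,0.36,-0.8,0.13,-1]]
[[0,0,0.13,0.34,-0.81,0.13,-1],[0,0,0.13,0.33,-0.81,0.13,-1],[0,0,0.13,0.32,-0.82,0.13,-1],[0,0,0.13,0.31,-0.82,0.13,-1],[0,0,0.13,0.3,-0.83,0.13,-1]]
21
```

Request:
jog_arm --increments '[[[0, 0, 0, 0, 0, -0.4, -1], [0, 0, 0, 0, 0, -0.84, -1], [0, 0, 0, 0, 0, -0.84, -1], [0, 0, 0, 0, 0, -0.84, -1], [0, 0, 0, 0, 0, -0.84, -1], [0, 0, 0, 0, 0, -0.84, -1], [0, 0, 0, 0, 0, -0.84, -1], [0, 0, 0, 0, 0, -0.44, -1]]]'

```text
t: 5.82
eef_pos: [0.4571, -0.2755, 0.3913]
tool_rot: [0.986, 0.167, 0.001, -0.001]
ft_force: [0.7, -0.2, -1.9]
grip_width: 0.0531
grip_force: 64.0
```

Request:
jog_arm --increments '[[[0, 0, 0.13, 0.44, -0.76, 0.13, -1], [0, 0, 0.13, 0.43, -0.77, 0.13, -1], [0, 0, 0.13, 0.42, -0.77, 0.13, -1], [0, 0, 0.13, 0.41, -0.78, 0.13, -1], [0, 0, 0.13, 0.4, -0.78, 0.13, -1], [0, 0, 0.13, 0.39, -0.79, 0.13, -1], [0, 0, 0.13, 0.38, -0.79, 0.13, -1], [0, 0, 0.13, 0.37, -0.8, 0.13, -1]]]'

```text
t: 6.48
eef_pos: [0.4903, -0.1014, 0.3629]
tool_rot: [0.994, 0.113, -0.0, -0.002]
ft_force: [0.5, 0.2, -3.1]
grip_width: 0.0529
grip_force: 64.2
```

Request:
jog_arm --increments '[[[0, 0, 0.13, 0.36, -0.8, 0.13, -1], [0, 0, 0.13, 0.34, -0.81, 0.13, -1], [0, 0, 0.13, 0.33, -0.8, 0.13, -1], [0, 0, 0.13, 0.32, -0.8, 0.13, -1], [0, 0, 0.13, 0.3, -0.8, 0.13, -1], [0, 0, 0.13, 0.3, -0.8, 0.13, -1], [0, 0, 0, 0, 0, 0, -1], [0, 0, 0, 0, 0, 0, -1]]]'

```text
t: 7.15
eef_pos: [0.515, 0.0259, 0.3436]
tool_rot: [0.997, 0.074, -0.001, -0.001]
ft_force: [0.3, -1.6, -3.3]
grip_width: 0.0529
grip_force: 64.2
```

```bash
python3 - <<'E'
from plan import *
st()
cs=[]
for n in('side','top'):
    c=cap(n,n+'_h.png'); P,u,v=pts(c,c['z_map']>0); col=c['pixels'][v,u].astype(int)
    s=read_state();p=s['eef_pos'];m_=R.from_quat(s['tool_rot']).as_matrix(); y=-m_[:,1]; x=np.array([y[1],-y[0],0])
    L=np.c_[(P-p)@x,(P-p)@y,P[:,2]-p[2]]
    m=(abs(L[:,0])<.075)&(abs(L[:,1])<.075)&(L[:,2]<-.13)&(L[:,2]>-.25)&(L[:,0]<.05)&(col.max(1)-col.min(1)<50)
    q=L[m]
    pl=q[(abs(q[:,1])>.033)&(q[:,0]>.025)]; pl2=pl[:,:]
    print(n,m.sum(),'plate',len(pl),np.percentile(pl,[2,50,98],axis=0).round(4).tolist() if len(pl) else '')
    if len(pl)>30:
        print('yaw slope',np.polyfit(pl[:,1],pl[:,0],1).round(4),'tilt slope',np.polyfit(pl[:,2],pl[:,0],1).round(4))
    np.savez('hold_'+n+'.npz',L=L[m],col=col[m],u=u[m],v=v[m])
    S=(P[:,2]>.112)&(P[:,2]<.2)&(P[:,0]>.56)&(P[:,0]<.7)&(P[:,1]>-.08)&(P[:,1]<.14)
a=cv2.imread('pics/side_h.png')[110:310,180:430];cv2.imwrite('pics/side_h2.png',cv2.resize(a,None,fx=3,fy=3,interpolation=cv2.INTER_CUBIC))
E
```

```text
t 7.15 p [0.515  0.0259 0.3436] y -81.51 z [-0.001  0.003 -1.   ] F [ 0.3 -1.6 -3.3] M [-0.06 -0.01 -0.03] w 0.0529 gf 64.2 j [-0.71  0.55  0.76  1.97 -0.52  0.82 -1.08]
side 2121 plate 248 [[0.0351, -0.0613, -0.2392], [0.0362, -0.0502, -0.1886], [0.0393, -0.0336, -0.1362]]
yaw slope [-0.0089  0.0361] tilt slope [0.0052 0.0375]
top 0 plate 0
```

View pics/side_h2.png

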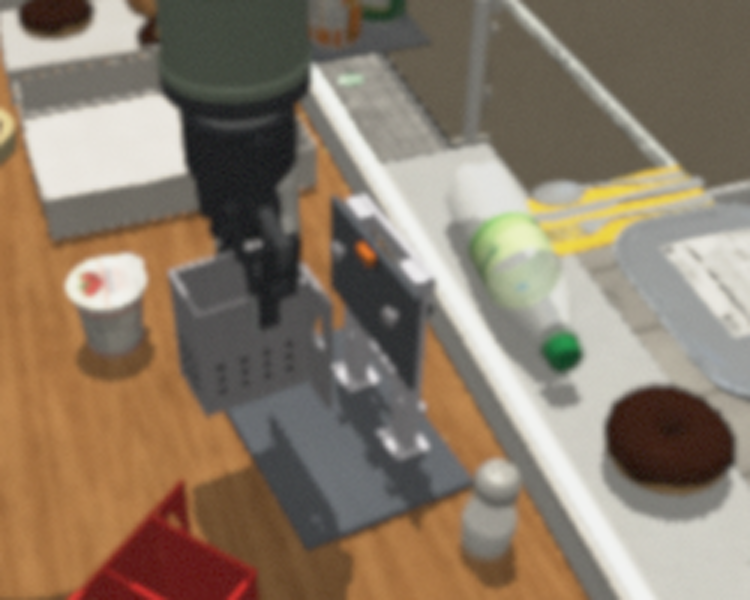

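```bash
python3 - <<'E'
from plan import *
plan([(.561,.0327,.3396,-81.9)],-1,.5)
E
```

```text
[[-0.01,0,0.01,0.47,-0.02,0.04,-1],[-0.01,0,0.01,0.47,-0.02,0.04,-1],[-0.01,0,0.01,0.47,-0.02,0.04,-1],[-0.01,0,0.01,0.47,-0.02,0.04,-1]]
4
```

Request:
jog_arm --increments '[[[-0.01, 0, 0.02, 0.47, -0.02, 0.04, -1], [-0.01, 0, 0.02, 0.47, -0.02, 0.04, -1], [-0.01, 0, 0.02, 0.47, -0.02, 0.04, -1], [0, 0, 0.01, 0.47, -0.02, 0.04, -1], [0, 0, 0, 0, 0, 0, -1], [0, 0, 0, 0, 0, 0, -1], [0, 0, 0, 0, 0, 0, -1]]]'

```text
t: 7.83
eef_pos: [0.5608, 0.0327, 0.3397]
tool_rot: [0.998, 0.069, -0.0, 0.0]
ft_force: [0.2, -0.5, -3.3]
grip_width: 0.0531
grip_force: 64.2
```

```bash
cat >> plan.py <<'E'
def rel():
    s=read_state();p=np.array(s['eef_pos']);a=np.radians(8.1);d=p[:2]-[.6147,.0403];F=s['ft_force']
    print('gap mm',round(-1000*(d[0]*np.cos(a)+d[1]*np.sin(a))-40,1),'lat mm',round(1000*(-d[0]*np.sin(a)+d[1]*np.cos(a)),1),'z above stud mm',round(1000*(p[2]-.2426+.084-.159),1),'Fx',round(F[0]*np.cos(a)+F[1]*np.sin(a),1)); st()
E
python3 - <<'E'
from plan import *
rel()
c=cap('side','e.png');a=cv2.imread('pics/e.png')[150:270,260:350];cv2.imwrite('pics/e2.png',cv2.resize(a,None,fx=5,fy=5,interpolation=cv2.INTER_CUBIC))
E
```

```text
gap mm 14.4 lat mm 0.1 z above stud mm 22.1 Fx 0.1
t 7.83 p [0.5608 0.0327 0.3397] y -82.13 z [-0.001 -0.    -1.   ] F [ 0.2 -0.5 -3.3] M [-0.01  0.07 -0.01] w 0.0531 gf 64.2 j [-0.67  0.63  0.74  1.86 -0.54  0.87 -1.09]
```

View pics/e2.png

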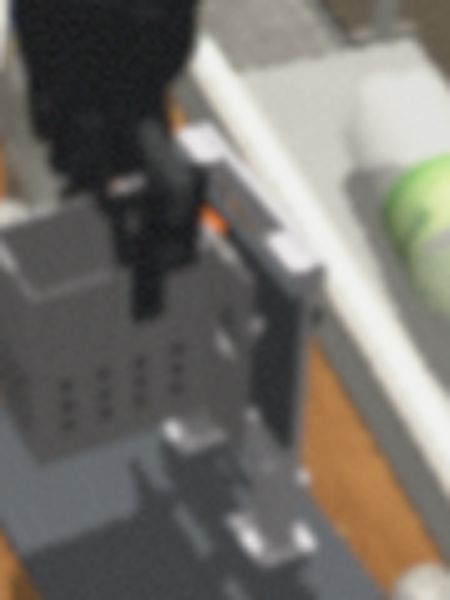

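The plate faces the bar just short of it, with a keyhole at about (230,335) in the crop. I creep in slowly and feel for contact.

Request:
jog_arm --increments '[[[0, 0, 0.03, 0.08, 0, 0, -1], [0, 0, 0, 0.08, 0, 0, -1], [0, 0, 0, 0.08, 0, 0, -1], [0, 0, 0, 0, 0, 0, -1], [0, 0, 0, 0, 0, 0, -1]]]'

```text
t: 8.3
eef_pos: [0.5673, 0.0344, 0.3395]
tool_rot: [0.998, 0.068, -0.0, 0.0]
ft_force: [-0.1, 0.1, -2.5]
grip_width: 0.0531
grip_force: 64.1
```

```bash
python3 -c "
from plan import *
rel()"
```

```text
gap mm 7.8 lat mm 0.8 z above stud mm 21.9 Fx -0.1
t 8.3 p [0.5673 0.0344 0.3395] y -82.24 z [-0.001 -0.    -1.   ] F [-0.1  0.1 -2.5] M [-0.03 -0.02 -0.01] w 0.0531 gf 64.1 j [-0.67  0.64  0.74  1.84 -0.55  0.88 -1.1 ]
```

Request:
jog_arm --increments '[[[0, 0, -0.05, 0.08, 0.02, 0, -1], [0, 0, 0, 0.08, 0, 0, -1], [0, 0, 0, 0, 0, 0, -1], [0, 0, 0, 0, 0, 0, -1]]]'

```text
t: 8.63
eef_pos: [0.571, 0.0345, 0.3391]
tool_rot: [0.998, 0.07, -0.001, -0.0]
ft_force: [-4.7, 0.9, -7.5]
grip_width: 0.0528
grip_force: 64.1
```

```bash
python3 -c "
from plan import *
rel()"
```

```text
gap mm 4.1 lat mm 0.4 z above stud mm 21.5 Fx -4.5
t 8.63 p [0.571  0.0345 0.3391] y -81.94 z [-0.002 -0.    -1.   ] F [-4.7  0.9 -7.5] M [0.21 1.12 0.03] w 0.0528 gf 64.1 j [-0.66  0.64  0.74  1.83 -0.55  0.89 -1.09]
```

Request:
jog_arm --increments '[[[0, 0, 0, 0, 0, 0.04, -1], [0, 0, 0, 0, 0, 0.04, -1], [0, 0, 0, 0, 0, 0, -1], [0, 0, 0, 0, 0, 0, -1]]]'

```text
t: 8.97
eef_pos: [0.5711, 0.0343, 0.3374]
tool_rot: [0.998, 0.07, -0.001, 0.0]
ft_force: [-6.4, -0.1, -3.6]
grip_width: 0.0529
grip_force: 64.6
```

```bash
python3 -c "
from plan import *
rel()"
```

```text
gap mm 4.1 lat mm 0.2 z above stud mm 19.8 Fx -6.3
t 8.97 p [0.5711 0.0343 0.3374] y -81.95 z [-0.001 -0.    -1.   ] F [-6.4 -0.1 -3.6] M [-0.14  1.14 -0.02] w 0.0529 gf 64.6 j [-0.66  0.64  0.74  1.83 -0.55  0.88 -1.09]
```

Request:
jog_arm --increments '[[[0, 0, 0, 0.08, 0.01, 0, -1], [0, 0, 0, 0, 0, 0, -1], [0, 0, 0, 0, 0, 0, -1]]]'

```text
t: 9.22
eef_pos: [0.573, 0.0344, 0.3374]
tool_rot: [0.998, 0.07, -0.001, 0.0]
ft_force: [-6.4, -0.6, -2.6]
grip_width: 0.053
grip_force: 64.5
```

```bash
python3 -c "
from plan import *
rel()"
```

```text
gap mm 2.1 lat mm 0.0 z above stud mm 19.8 Fx -6.4
t 9.22 p [0.573  0.0344 0.3374] y -81.95 z [-0.001 -0.    -1.   ] F [-6.4 -0.6 -2.6] M [-0.04  1.35 -0.  ] w 0.053 gf 64.5 j [-0.66  0.65  0.74  1.83 -0.55  0.89 -1.09]
```

Request:
jog_arm --increments '[[[0, 0, 0, 0.08, 0.01, 0, -1], [0, 0, 0, 0, 0, 0, -1], [0, 0, 0, 0, 0, 0, -1]]]'

```text
t: 9.47
eef_pos: [0.575, 0.0344, 0.3374]
tool_rot: [0.998, 0.07, -0.001, -0.0]
ft_force: [-7.7, 0.1, -2.0]
grip_width: 0.053
grip_force: 64.6
```

```bash
python3 -c "
from plan import *
rel()"
```

```text
gap mm 0.1 lat mm -0.2 z above stud mm 19.8 Fx -7.6
t 9.47 p [0.575  0.0344 0.3374] y -81.95 z [-0.002 -0.    -1.   ] F [-7.7  0.1 -2. ] M [0.01 1.46 0.01] w 0.053 gf 64.6 j [-0.65  0.65  0.74  1.82 -0.55  0.89 -1.09]
```

Request:
jog_arm --increments '[[[0, 0, 0, 0.06, 0.01, 0, -1], [0, 0, 0, 0, 0, 0, -1], [0, 0, 0, 0, 0, 0, -1]]]'

```text
t: 9.72
eef_pos: [0.5762, 0.0343, 0.3372]
tool_rot: [0.998, 0.07, -0.001, -0.0]
ft_force: [-9.6, 0.2, -2.2]
grip_width: 0.0531
grip_force: 64.8
```

```bash
python3 -c "
from plan import *
rel()"
```

```text
gap mm -1.1 lat mm -0.5 z above stud mm 19.6 Fx -9.5
t 9.72 p [0.5762 0.0343 0.3372] y -81.96 z [-0.003 -0.    -1.   ] F [-9.6  0.2 -2.2] M [ 0.03  1.97 -0.05] w 0.0531 gf 64.8 j [-0.65  0.65  0.74  1.82 -0.55  0.89 -1.09]
```

Request:
jog_arm --increments '[[[0, 0, 0, 0.04, -0.02, 0, -1], [0, 0, 0, 0, 0, 0, -1], [0, 0, 0, 0, 0, 0, -1]]]'

```text
t: 9.97
eef_pos: [0.5766, 0.0346, 0.3371]
tool_rot: [0.998, 0.07, -0.002, 0.0]
ft_force: [-15.4, -3.0, -0.9]
grip_width: 0.0533
grip_force: 64.9
```

```bash
python3 -c "
from plan import *
rel()"
```

```text
gap mm -1.5 lat mm -0.3 z above stud mm 19.5 Fx -15.7
t 9.97 p [0.5766 0.0346 0.3371] y -82.0 z [-0.004 -0.    -1.   ] F [-15.4  -3.   -0.9] M [-0.45  3.   -0.23] w 0.0533 gf 64.9 j [-0.65  0.65  0.74  1.82 -0.55  0.89 -1.09]
```

Request:
jog_arm --increments '[[[0, 0, 0, 0, 0, 0.08, -1], [0, 0, 0, 0, 0, 0.08, -1], [0, 0, 0, 0, 0, 0.08, -1], [0, 0, 0, 0, 0, 0, -1]]]'

```text
t: 10.3
eef_pos: [0.5766, 0.0345, 0.3308]
tool_rot: [0.998, 0.07, -0.002, 0.0]
ft_force: [-15.0, -2.0, -3.0]
grip_width: 0.0534
grip_force: 64.6
```

```bash
python3 -c "
from plan import *
rel()"
```

```text
gap mm -1.4 lat mm -0.3 z above stud mm 13.2 Fx -15.2
t 10.3 p [0.5766 0.0345 0.3308] y -82.0 z [-0.004 -0.    -1.   ] F [-15.  -2.  -3.] M [-0.5   2.87 -0.26] w 0.0534 gf 64.6 j [-0.65  0.66  0.73  1.82 -0.56  0.88 -1.09]
```

Request:
jog_arm --increments '[[[0, 0, 0, 0, 0, 0.08, -1], [0, 0, 0, 0, 0, 0.08, -1], [0, 0, 0, 0, 0, 0.08, -1], [0, 0, 0, 0, 0, 0.08, -1], [0, 0, 0, 0, 0, 0, -1]]]'

```text
t: 10.72
eef_pos: [0.5766, 0.0345, 0.3228]
tool_rot: [0.998, 0.07, -0.002, 0.0]
ft_force: [-14.1, -2.9, -3.8]
grip_width: 0.0528
grip_force: 64.5
```

```bash
python3 -c "
from plan import *
rel()"
```

```text
gap mm -1.4 lat mm -0.3 z above stud mm 5.2 Fx -14.4
t 10.72 p [0.5766 0.0345 0.3228] y -82.0 z [-0.004 -0.001 -1.   ] F [-14.1  -2.9  -3.8] M [-0.41  2.73 -0.23] w 0.0528 gf 64.5 j [-0.64  0.67  0.72  1.83 -0.57  0.87 -1.08]
```

Request:
jog_arm --increments '[[[0, 0, 0, 0, 0, 0.06, -1], [0, 0, 0, 0, 0, 0.06, -1], [0, 0, 0, 0, 0, 0.06, -1], [0, 0, 0, 0, 0, 0, -1], [0, 0, 0, 0, 0, 0, -1]]]'

```text
t: 11.13
eef_pos: [0.5766, 0.0345, 0.3184]
tool_rot: [0.998, 0.07, -0.002, 0.0]
ft_force: [-13.0, -2.6, -3.5]
grip_width: 0.0533
grip_force: 64.5
```

```bash
python3 -c "
from plan import *
rel()"
```

```text
gap mm -1.4 lat mm -0.3 z above stud mm 0.8 Fx -13.3
t 11.13 p [0.5766 0.0345 0.3184] y -82.0 z [-0.004 -0.001 -1.   ] F [-13.   -2.6  -3.5] M [-0.5   2.66 -0.31] w 0.0533 gf 64.5 j [-0.64  0.68  0.71  1.83 -0.57  0.86 -1.08]
```

Request:
jog_arm --increments '[[[0, 0, 0, 0, 0, 0.05, -1], [0, 0, 0, 0, 0, 0.05, -1], [0, 0, 0, 0, 0, 0, -1], [0, 0, 0, 0, 0, 0, -1]]]'

```text
t: 11.47
eef_pos: [0.5766, 0.0345, 0.3159]
tool_rot: [0.998, 0.07, -0.002, 0.0]
ft_force: [-13.7, -3.0, -3.7]
grip_width: 0.0533
grip_force: 64.7
```

```bash
python3 -c "
from plan import *
rel()"
```

```text
gap mm -1.4 lat mm -0.3 z above stud mm -1.7 Fx -14.0
t 11.47 p [0.5766 0.0345 0.3159] y -82.0 z [-0.004 -0.    -1.   ] F [-13.7  -3.   -3.7] M [-0.5   2.67 -0.33] w 0.0533 gf 64.7 j [-0.64  0.68  0.71  1.83 -0.57  0.85 -1.07]
```

Request:
jog_arm --increments '[[[0, 0, 0, 0, 0, 0.05, -1], [0, 0, 0, 0, 0, 0.05, -1], [0, 0, 0, 0, 0, 0, -1], [0, 0, 0, 0, 0, 0, -1]]]'

```text
t: 11.8
eef_pos: [0.5766, 0.0345, 0.3138]
tool_rot: [0.998, 0.07, -0.002, -0.0]
ft_force: [-17.3, -3.4, 4.4]
grip_width: 0.0528
grip_force: 65.6
```

```bash
python3 -c "
from plan import *
rel()"
```

```text
gap mm -1.4 lat mm -0.4 z above stud mm -3.8 Fx -17.6
t 11.8 p [0.5766 0.0345 0.3138] y -82.01 z [-0.004 -0.    -1.   ] F [-17.3  -3.4   4.4] M [-0.33  3.08 -0.3 ] w 0.0528 gf 65.6 j [-0.63  0.68  0.71  1.83 -0.58  0.85 -1.07]
```

Request:
jog_arm --increments '[[[0, 0, 0, -0.03, 0, 0.03, -1], [0, 0, 0, -0.02, 0, 0, -1], [0, 0, 0, 0, 0, 0, -1]]]'

```text
t: 12.05
eef_pos: [0.5761, 0.0344, 0.3137]
tool_rot: [0.998, 0.07, -0.001, -0.0]
ft_force: [-11.2, -1.8, 8.2]
grip_width: 0.0533
grip_force: 65.9
```

```bash
python3 - <<'E'
from plan import *
rel()
c=cap('side','f.png');a=cv2.imread('pics/f.png')[150:270,260:350];cv2.imwrite('pics/f2.png',cv2.resize(a,None,fx=5,fy=5,interpolation=cv2.INTER_CUBIC))
E
```

```text
gap mm -1.0 lat mm -0.4 z above stud mm -3.9 Fx -11.4
t 12.05 p [0.5761 0.0344 0.3137] y -82.0 z [-0.001  0.    -1.   ] F [-11.2  -1.8   8.2] M [-0.13  2.13 -0.39] w 0.0533 gf 65.9 j [-0.63  0.68  0.71  1.84 -0.58  0.85 -1.07]
```

View pics/f2.png

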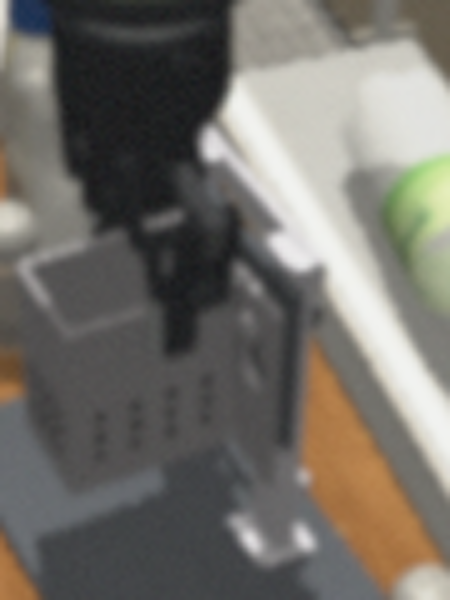

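The plate is down behind the stud head, at (250,345) in the crop. The catch is hidden by the gripper, so I ease off the push: if the catch is out, the spring force should vanish.

Request:
jog_arm --increments '[[[0, 0, 0, -0.04, 0.01, 0, -1], [0, 0, 0, 0, 0, 0, -1], [0, 0, 0, 0, 0, 0, -1]]]'

```text
t: 12.35
eef_pos: [0.5758, 0.0343, 0.3138]
tool_rot: [0.998, 0.07, 0.0, 0.0]
ft_force: [-5.0, -1.3, 5.7]
grip_width: 0.0529
grip_force: 65.5
```

```bash
python3 -c "
from plan import *
rel()"
```

```text
gap mm -0.6 lat mm -0.4 z above stud mm -3.8 Fx -5.1
t 12.35 p [0.5758 0.0343 0.3138] y -81.96 z [ 0.001 -0.    -1.   ] F [-5.  -1.3  5.7] M [ 0.01  0.97 -0.29] w 0.0529 gf 65.5 j [-0.64  0.68  0.71  1.84 -0.58  0.84 -1.07]
```

Request:
jog_arm --increments '[[[0, 0, 0, -0.04, 0, 0, -1], [0, 0, 0, 0, 0, 0, -1], [0, 0, 0, 0, 0, 0, -1]]]'

```text
t: 12.6
eef_pos: [0.575, 0.0343, 0.3137]
tool_rot: [0.998, 0.07, 0.001, 0.0]
ft_force: [-0.8, -0.1, 5.0]
grip_width: 0.0533
grip_force: 65.5
```

```bash
python3 -c "
from plan import *
rel()"
```

```text
gap mm 0.2 lat mm -0.3 z above stud mm -3.9 Fx -0.8
t 12.6 p [0.575  0.0343 0.3137] y -81.94 z [ 0.001 -0.    -1.   ] F [-0.8 -0.1  5. ] M [-0.02 -0.26  0.02] w 0.0533 gf 65.5 j [-0.64  0.68  0.71  1.84 -0.58  0.84 -1.07]
```

The push is gone at zero gap, so the catch has sprung out. I release and lift.

Request:
jog_arm --increments '[[[0, 0, 0, 0, 0, 0, 1], [0, 0, 0, 0, 0, 0, 1], [0, 0, 0, 0, 0, 0, 1], [0, 0, 0, 0, 0, 0, 1], [0, 0, 0, 0, 0, 0, 1], [0, 0, 0, 0, 0, 0, 1]]]'

```text
t: 13.1
eef_pos: [0.5746, 0.0345, 0.3132]
tool_rot: [0.998, 0.07, -0.0, 0.0]
ft_force: [-0.2, 0.5, -0.1]
grip_width: 0.0849
grip_force: 0.0
```

Request:
jog_arm --increments '[[[0, 0, 0, 0, 0, -0.3, 1], [0, 0, 0, 0, 0, -0.6, 1], [0, 0, 0, 0, 0, -0.8, 1], [0, 0, 0, 0, 0, -0.8, 1], [0, 0, 0, -0.5, 0, -0.6, 1], [0, 0, 0, -0.9, 0, -0.4, 1], [0, 0, 0, -0.9, 0, 0, 1], [0, 0, 0, -0.9, 0, 0, 1]]]'

```text
t: 13.77
eef_pos: [0.4945, 0.0228, 0.4016]
tool_rot: [0.998, 0.07, 0.0, -0.0]
ft_force: [-0.4, -0.8, -0.6]
grip_width: 0.0854
grip_force: 0.0
```

```bash
python3 - <<'E'
from plan import *
st()
c=cap('side','g.png');a=cv2.imread('pics/g.png')[150:270,260:350];cv2.imwrite('pics/g2.png',cv2.resize(a,None,fx=5,fy=5,interpolation=cv2.INTER_CUBIC))
P,u,v=pts(c,c['z_map']>0);col=c['pixels'][v,u].astype(int)
o=(col[:,0]>150)&(col[:,2]<90)&(col[:,1]<140)&(abs(P[:,0]-.61)<.03)&(abs(P[:,1]-.04)<.03)&(P[:,2]>.15)
print('orange',o.sum(),P[o].mean(0).round(4) if o.any() else '')
E
```

```text
t 13.77 p [0.4945 0.0228 0.4016] y -81.95 z [ 0.  0. -1.] F [-0.4 -0.8 -0.6] M [-0.05 -0.02  0.03] w 0.0854 gf 0.0 j [-0.8   0.44  0.86  1.97 -0.42  0.92 -1.16]
orange 20 [0.611  0.0403 0.1889]
```

View pics/g2.png

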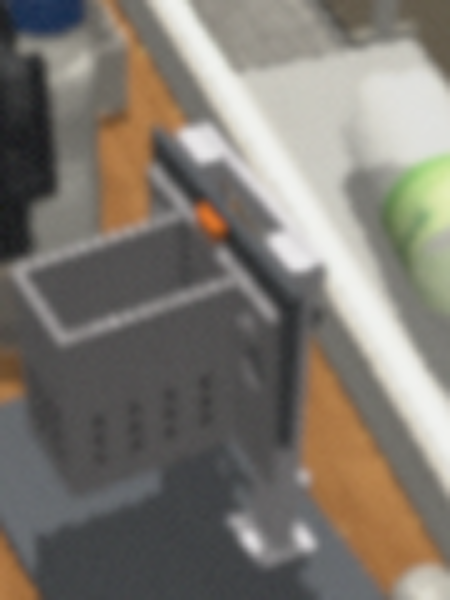

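The caddy hangs square on the studs. The orange catch at (212,218) in the crop stands out above the plate's top edge, at the same x (0.611) as at the start. I hand the job in.

```bash
python3 -c "
from rig import *
print(close_job())"
```

```text
the job is handed in; nothing more can be done
None
```

The steel caddy hangs released and square on both studs with the orange catch sprung out above its plate; I handed the job in at about 14 s, and no verdict came back.

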